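Check the tub lids and press the loose one home

ROBOT

A 6-joint arm with a two-finger parallel gripper is mounted at the origin on a cart in front of the work surface, level with it; the furniture and walls round the work are solid. World frame = base frame: x ahead of the robot, y to its left, z up, the work surface at z = 0. Lengths are in mm, angles in rad, forces in N, time in s.
With the tool pointing down it reaches from about 300 to 775 mm from the base axis. Payload 14.6 kg.
Tool frame: the origin (TCP) lies between the finger pads; the fingertips stand 19 mm ahead of it and the grasp point (between the pads) is the TCP; x points along the fingers, y is the direction in which the jaws open and shut, and the axes are right-handed (so a half turn about x gives the same grasp; the last joint's range is limited). The gripper opens to 94 mm and grips with 3 to 60 N. Pads are 16 mm wide; open, the fingers measure 119 mm over their backs; the gripper's body (75 mm by 177 mm) begins 78 mm behind the grasp point.
Start: joints at [-1.251, 0.3, 1.521, -0, 1.321, -0.067], TCP at [207.467, -509.359, 224.446] pointing down, gripper open.
Joint ranges: [-3.03, 3.03], [-0.79, 2.21], [0.23, 2.52], [-1.04, 4.18], [0, 3.07], [-2.55, 2.55]. Speed limits (rad/s): [2.22, 2.22, 2.57, 3.14, 3.14, 3.14].

INTERFACE

Orientations are given as [roll, pitch, yaw] about the fixed x, y, z axes, in that order (R = Rz(yaw) Ry(pitch) Rx(roll)).
In Python, from cell import manip gives the robot as it stands.
- The arm moves only by the tool jog_arm, never from a script. Its argument "series" is one flat list of numbers, 7 for each row, row after row: the turn, a rotation vector about the world's x, y, z in rad, then the shift along the world's x, y, z in m, then the opening, from -1 (shut) to 1 (fully open). A call has 1 to 20 rows; each row is the pose to reach, as a shift and turn from the pose commanded when the call began; what a row does not reach only later rows make up. A row lasts 1/8 s, in which the tool goes at most 62.5 mm and 10.7 degrees, less where a joint would pass 70% of its speed; a pose out of reach is approached as far as the arm can. A call with a gripper value outside its range is refused whole. The fingers move at their own pace and stop on an object; "squeeze" is the grip in N (left out, the last holds). Time passes only in rows, so rows that repeat a pose let the fingers close. It gives the time, the measured TCP pose, the force and the opening at its end, in the units of the state.
- manip.read_state(): the state, without advancing time (a new reading comes with each control period).
- manip.camera(name): name is "side" or "top" or "wrist"; returns a dict with "color" (420x560x3 uint8, blue, green, red), "range_z" (420x560 float32, mm along the optical axis (not along the pixel's ray), 0 where there is no reading), "fx", "fy", "cx", "cy" (pixels), "pose" (4x4, takes a point from camera to world coordinates); the wrist camera has in their place "mount" (4x4, takes a point from camera to tool coordinates, whose origin is the TCP and whose axes are the tool frame's). Camera axes: x right, y down, z forward; pixel columns grow to the right and rows downward; lengths in mm; the calibration is good to about 2 mm. A picture is of the moment at which its call begins: read the wrist's pose just before it.
- manip.sign_off(): hands the job in, once; it reports no verdict.
The state is a dict: "clock": time; "joints": joint angles; "qd": joint speeds; "effort": joint torques, N m; "eef_pos": TCP position; "eef_rot": TCP orientation; "wrist_force": force on the tool from outside, world axes, zero at the start; "moment": the same for the moment, N m; "finger_gap": finger opening in mm.
Only numpy, scipy, OpenCV 4.12 (cv2) and the standard library are available. Lean on these libraries where they do the work, as an engineer would, in place of code of your own. Each camera call takes 0.05 s, during which the arm holds its last target.

TASK

One of the four large white tubs in the yellow crate has a lid that was never pressed in. With the fingertips, press gently near the edge of the lids until you find the one that rocks, then press that lid in the middle until it is fully home. Do not lift, tip or shove any tub, and leave the two smaller tubs alone.

Things in the scene. Friction and masses are not known exactly. Their poses are not given: they have to be found in the camera images.
- tub_a: One of four identical round white tubs, 84 mm across (foot 78), rim 58 mm above its foot, about 0.4 kg, loose on the crate's floor. Origin: centre of its underside; z up. Three lids are home and rigid wherever pressed; one, on any of the tubs, is loose: it rests level, 3 mm high. An edge press only rocks it; over 8 N near its middle (within 15 mm; 12 to 16 N to be sure) slides it to a hard stop, where it stays.
- lid_a_top (a point): Centre of the flat top of tub_a's off-white press-in lid, 95 mm across, its skirt over the rim, a low pull tab at one side. z: the lid's axis. Home: 62 mm above the tub's underside, 67 above the table top. If loose: 2 to 5 N at 30 mm or more from the centre, on any side, sinks that side up to 3 mm onto the rim (tilt up to 0.08 rad); let go, it springs level.
- tub_b: One of four identical round white tubs, 84 mm across (foot 78), rim 58 mm above its foot, about 0.4 kg, loose on the crate's floor. Origin: centre of its underside; z up. Three lids are home and rigid wherever pressed; one, on any of the tubs, is loose: it rests level, 3 mm high. An edge press only rocks it; over 8 N near its middle (within 15 mm; 12 to 16 N to be sure) slides it to a hard stop, where it stays.
- lid_b_top (a point): Centre of the flat top of tub_b's off-white press-in lid, 95 mm across, its skirt over the rim, a low pull tab at one side. z: the lid's axis. Home: 62 mm above the tub's underside, 67 above the table top. If loose: 2 to 5 N at 30 mm or more from the centre, on any side, sinks that side up to 3 mm onto the rim (tilt up to 0.08 rad); let go, it springs level.
- tub_c: One of four identical round white tubs, 84 mm across (foot 78), rim 58 mm above its foot, about 0.4 kg, loose on the crate's floor. Origin: centre of its underside; z up. Three lids are home and rigid wherever pressed; one, on any of the tubs, is loose: it rests level, 3 mm high. An edge press only rocks it; over 8 N near its middle (within 15 mm; 12 to 16 N to be sure) slides it to a hard stop, where it stays.
- lid_c_top (a point): Centre of the flat top of tub_c's off-white press-in lid, 95 mm across, its skirt over the rim, a low pull tab at one side. z: the lid's axis. Home: 62 mm above the tub's underside, 67 above the table top. If loose: 2 to 5 N at 30 mm or more from the centre, on any side, sinks that side up to 3 mm onto the rim (tilt up to 0.08 rad); let go, it springs level.
- tub_d: One of four identical round white tubs, 84 mm across (foot 78), rim 58 mm above its foot, about 0.4 kg, loose on the crate's floor. Origin: centre of its underside; z up. Three lids are home and rigid wherever pressed; one, on any of the tubs, is loose: it rests level, 3 mm high. An edge press only rocks it; over 8 N near its middle (within 15 mm; 12 to 16 N to be sure) slides it to a hard stop, where it stays.
- lid_d_top (a point): Centre of the flat top of tub_d's off-white press-in lid, 95 mm across, its skirt over the rim, a low pull tab at one side. z: the lid's axis. Home: 62 mm above the tub's underside, 67 above the table top. If loose: 2 to 5 N at 30 mm or more from the centre, on any side, sinks that side up to 3 mm onto the rim (tilt up to 0.08 rad); let go, it springs level.
- crate: Yellow plastic dough tray, open, 419 x 335 x 63 mm, fixed on the table, long side across the robot's front; origin: centre of its underside, x along its long side. Its floor is 5 mm thick, inside 377 x 292 mm, rim 62 mm high: the lids stand just above the rim.
- small_tub: Bystander in the crate: smaller white tub with a blue lid, 73 mm across, 47 mm high, loose; its lid is part of it. Origin: centre of its underside.
- plain_tub: Bystander in the crate: smaller all-white tub, 73 mm across, 64 mm high, loose; its lid is part of it and does not move. Origin: centre of its underside.

How it is judged:
By the outcome, as a careful person would: the job done as asked, in the order asked, and still so for the second after the job is handed in, with the robot touching nothing.
It also fails if it takes over 61 s, if anything falls off the work surface, if the arm or the gripper's body presses on something with over 40 N, if the wrist force passes 120 N, or if a joint passes its speed limit or range.

## Working session

There is one attempt and no reset: what is moved stays moved. The work goes in short steps, Python scripts to look and compute and a tool call to move; the robot and the scene stay as the last step left them, time stands still between calls to the robot, and variables do not carry over. Pictures are saved under pics/ and viewed, and the job is handed in when it is done.

Besides the shell and the picture viewer there is one more tool, called after "Call:" as a command line: name --argument value ..., lists and objects as JSON in quotes. jog_arm: Moves the arm, as the interface text tells. Its arguments: {"type":"object","properties":{"series":{"type":"array","items":{"type":"number"}},"squeeze":{"type":"number"}},"required":["series"]}

```bash
mkdir -p pics; python3 - <<'E'
from cell import manip
import cv2,numpy as np
s=manip.read_state();print(s)
for n in ["top","side"]:
    c=manip.camera(n);cv2.imwrite(f"pics/{n}0.png",c["color"]);np.save(f"pics/{n}0.npy",c["range_z"])
    import pickle;pickle.dump(c,open(f"pics/{n}0.pkl","wb"))
    print(n,c["fx"],c["cx"],c["cy"],np.round(c["pose"],3).tolist())
E
```

```text
{'clock': 0.0, 'joints': array([-1.25061750e+00,  3.00489169e-01,  1.52160046e+00, -9.39906175e-06,
        1.32070367e+00, -6.65670844e-02]), 'qd': array([ 0.0008894 ,  0.00027711, -0.00029356,  0.00040312, -0.00138349,
       -0.0011697 ]), 'effort': array([-1.23394613e-03, -5.31811130e+01, -3.52735198e+01,  7.07580778e-02,
        2.44371418e-02, -1.32050814e-04]), 'eef_pos': array([ 207.38023088, -509.13505316,  223.86821091]), 'eef_rot': array([-1.6297811 ,  1.56959564,  1.89855979]), 'wrist_force': array([ 0.65186789, -0.69912882,  0.29185803]), 'moment': array([ 0.02589745, -0.01777043,  0.00145013]), 'finger_gap': 93.85226078271118}
top 385.1542308036401 277.9784226176843 208.64197663279108 [[-0.015, -0.974, 0.226, 372.363], [-1.0, 0.015, -0.004, 10.358], [0.001, -0.226, -0.974, 919.636], [0.0, 0.0, 0.0, 1.0]]
side 427.88202467071824 287.5165065346639 207.33771068409862 [[0.95, -0.222, 0.22, 346.456], [-0.313, -0.649, 0.694, -556.062], [-0.011, -0.728, -0.686, 662.811], [0.0, 0.0, 0.0, 1.0]]
```

View pics/top0.png

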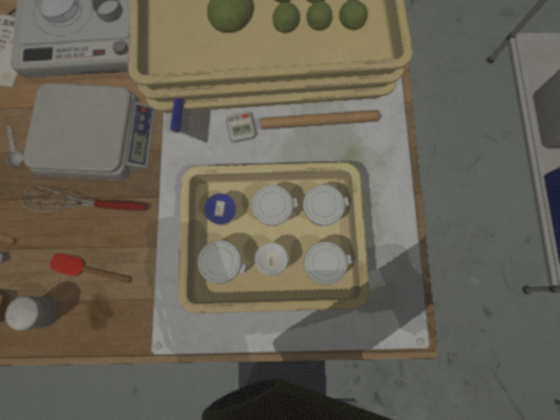

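View pics/side0.png

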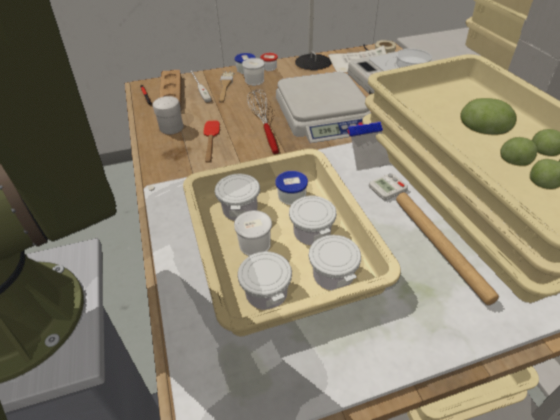

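```bash
python3 - <<'E'
import pickle,numpy as np,cv2
c=pickle.load(open("pics/top0.pkl","rb"))
z=c["range_z"];v,u=np.mgrid[:420,:560]
P=np.stack([(u-c["cx"])/c["fx"]*z,(v-c["cy"])/c["fy"]*z,z],-1)@c["pose"][:3,:3].T+c["pose"][:3,3]
np.save("pics/P.npy",P)
m=((P[...,2]>55)&(P[...,2]<78)&(z>0)).astype(np.uint8)
hsv=cv2.cvtColor(c["color"],cv2.COLOR_BGR2HSV)
m&=(hsv[...,1]<90).astype(np.uint8)
m=cv2.erode(m,np.ones((3,3)))
n,l,st,ce=cv2.connectedComponentsWithStats(m)
for i in range(1,n):
    if st[i,4]>150:
        p=P[l==i];(cx,cy),r=cv2.minEnclosingCircle(p[:,:2].astype(np.float32))
        print(ce[i].round(),st[i],np.round([cx,cy,r],1),p.mean(0).round(1),np.median(p[:,2]).round(2),p[:,2].std().round(2))
E
```

```text
[281.  97.] [ 181   84  214   47 1755] [824.5 -23.7 266. ] [852.1  -5.5  63. ] 62.44 2.89
[160. 104.] [148 100  24  10 156] [840.7 291.6  29.3] [837.2 289.3  62.6] 62.34 2.46
[270. 237.] [ 178  163  190  149 4009] [513.7  22.1 248.3] [511.1  24.3  62.1] 62.07 1.48
[272. 205.] [ 252  186   44   39 1173] [581.4  16.7  49.6] [579.5  20.9  66.9] 67.06 1.85
[323. 204.] [ 304  186   43   38 1149] [ 579.9 -100.6   49.7] [578.9 -96.7  67.1] 67.17 1.7
[219. 262.] [ 199  241   45   41 1307] [452.3 134.6  49.6] [452.4 137.3  69.7] 69.75 1.8
[271. 259.] [256 243  31  32 728] [457.6  25.   34.3] [457.2  24.7  68.1] 68.0 1.59
[325. 263.] [ 305  243   45   41 1301] [447.9 -99.9  49.9] [446.7 -95.3  67. ] 67.07 1.79
[ 23. 313.] [  6 297  34  33 810] [350.5 557.1  34.1] [349.6 553.6  69.8] 70.4 2.86
```

The top image shows four white lids at about (272,205), (323,204), (219,262) and (325,263). The small tubs are at (220,208), with the blue lid, and (271,259). The lid at (219,262) measures 69.7 mm high and the other three about 67 mm, so I'll edge-press that one first to test it. First I'll refine its centre and get the tool axes.

```bash
python3 - <<'E'
import pickle,numpy as np,cv2
from scipy.spatial.transform import Rotation as R
from scipy.optimize import least_squares
c=pickle.load(open("pics/top0.pkl","rb"));P=np.load("pics/P.npy")
for x,y in [(452,138),(447,-97),(579,20),(579,-98)]:
    m=(np.hypot(P[...,0]-x,P[...,1]-y)<54)&(P[...,2]>63.5)&(cv2.cvtColor(c["color"],cv2.COLOR_BGR2HSV)[...,1]<90)
    cs,_=cv2.findContours(m.astype(np.uint8),cv2.RETR_EXTERNAL,cv2.CHAIN_APPROX_NONE)
    k=max(cs,key=cv2.contourArea)[:,0];p=P[k[:,1],k[:,0],:2]
    f=least_squares(lambda q:np.hypot(*(p-q[:2]).T)-q[2],[x,y,46],loss="soft_l1",f_scale=1)
    q=f.x;r=np.hypot(*(p-q[:2]).T);o=p[r>q[2]+4]-q[:2]
    A=P[m]; A=A[np.hypot(*(A[:,:2]-q[:2]).T)<40];pl=np.linalg.lstsq(np.c_[A[:,:2]-q[:2],np.ones(len(A))],A[:,2],rcond=None)[0]
    print(q.round(1),"tab",o.mean(0).round() if len(o) else None,"plane",pl.round(3))
print(R.from_euler("xyz",[-1.6297811,1.56959564,1.89855979]).as_matrix().round(3))
E
```

```text
[453.6 139.1  46.5] tab None plane [-4.0000e-03 -1.0000e-03  6.9814e+01]
[447.3 -94.6  46.3] tab None plane [4.0000e-03 1.0000e-03 6.7191e+01]
[580.9  21.8  46. ] tab None plane [ 3.0000e-03 -4.0000e-03  6.7088e+01]
[579.7 -96.1  46.1] tab None plane [-2.0000e-03 -2.0000e-03  6.7215e+01]
[[-0.     0.377 -0.926]
 [ 0.001 -0.926 -0.377]
 [-1.    -0.001 -0.   ]]
```

```bash
python3 - <<'E'
import cv2,pickle
c=pickle.load(open("pics/top0.pkl","rb"))["color"]
cv2.imwrite("pics/crop.png",cv2.resize(c[155:320,170:375],None,fx=3.5,fy=3.5,interpolation=cv2.INTER_CUBIC))
E
```

```text
(no output)
```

View pics/crop.png

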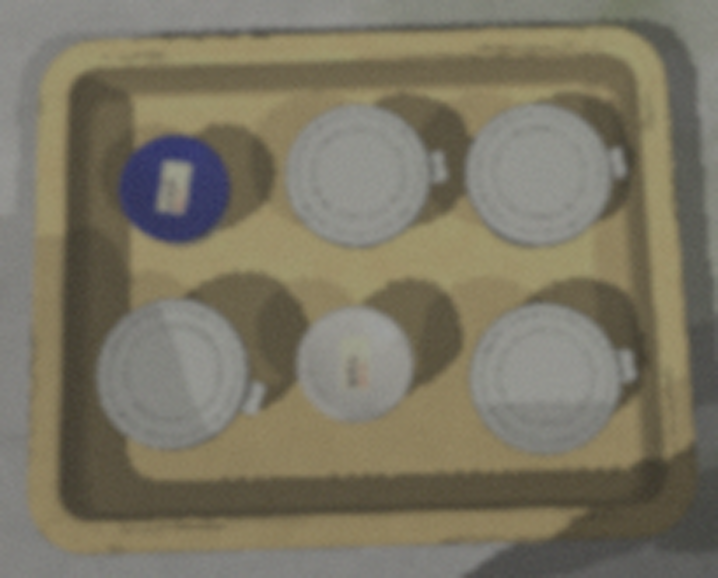

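The crop shows every lid's tab pointing right (world −y), so the +x edge of the suspect lid is clear. I'll move above that edge with the jaws shut.

Call:
jog_arm --series '[0,0,-0.1,0.024,0.054,0,-1,0,0,-0.2,0.048,0.108,0,-1,0,0,-0.3,0.072,0.162,0,-1,0,0,-0.387,0.096,0.216,0,-1,0,0,-0.387,0.12,0.27,0,-1,0,0,-0.387,0.144,0.324,0,-1,0,0,-0.387,0.168,0.378,0,-1,0,0,-0.387,0.192,0.432,-0.02,-1,0,0,-0.387,0.216,0.486,-0.04,-1,0,0,-0.387,0.24,0.54,-0.06,-1,0,0,-0.387,0.264,0.594,-0.08,-1,0,0,-0.387,0.284,0.6485,-0.1,-1,0,0,-0.387,0.284,0.6485,-0.11,-1,0,0,-0.387,0.284,0.6485,-0.11,-1,0,0,-0.387,0.284,0.6485,-0.11,-1,0,0,-0.387,0.284,0.6485,-0.11,-1]' --squeeze 10

```text
clock: 2.1
eef_pos: [491.7, 138.4, 115.2]
eef_rot: [-2.908, 1.57, 0.232]
wrist_force: [-0.1, 0.2, 0.1]
finger_gap: 0.3
```

Call:
jog_arm --series '[0,0,0,0,0,-0.01,-1,0,0,0,0,0,-0.018,-1,0,0,0,0,0,-0.022,-1,0,0,0,0,0,-0.023,-1,0,0,0,0,0,-0.023,-1]'

```text
clock: 2.72
eef_pos: [491.5, 139.2, 91.5]
eef_rot: [3.098, 1.571, -0.043]
wrist_force: [0.5, 0.2, -0.3]
finger_gap: 1.0
```

```bash
python3 - <<'E'
from cell import manip
import cv2
s=manip.read_state();print(s["clock"],s["eef_pos"],s["wrist_force"])
c=manip.camera("side");cv2.imwrite("pics/s1.png",cv2.resize(c["color"][120:340,170:410],None,fx=2.7,fy=2.7))
E
```

```text
2.725 [491.54443399 139.17031633  91.50060976] [ 0.49630549  0.20267568 -0.33142172]
```

View pics/s1.png

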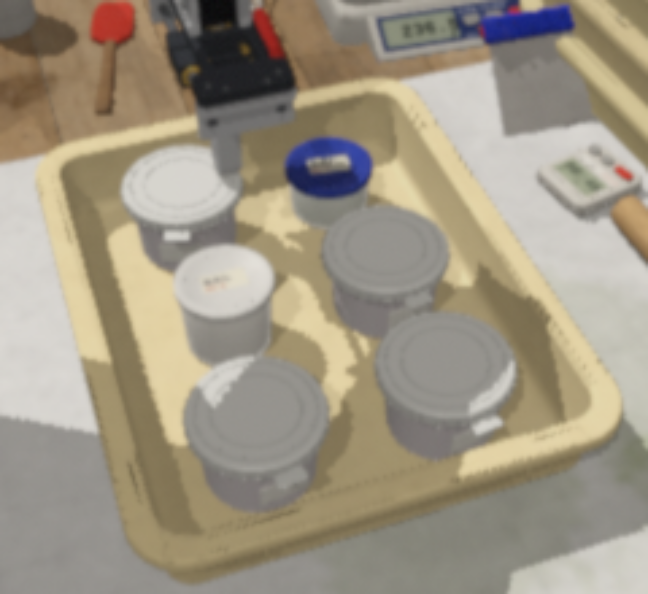

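The fingertips at crop (228,190) hang just above the +x edge of the suspect lid. I'll lower them in small steps and read the force.

Call:
jog_arm --series '[0,0,0,0,0,-0.001,-1,0,0,0,0,0,-0.002,-1,0,0,0,0,0,-0.0025,-1,0,0,0,0,0,-0.003,-1,0,0,0,0,0,-0.003,-1]'

```text
clock: 3.4
eef_pos: [491.5, 139.2, 88.5]
eef_rot: [-2.786, 1.571, 0.355]
wrist_force: [0.2, -0.5, 0.9]
finger_gap: 0.5
```

Call:
jog_arm --series '[0,0,0,0,0,-0.0005,-1,0,0,0,0,0,-0.0005,-1,0,0,0,0,0,-0.0005,-1]'

```text
clock: 3.78
eef_pos: [491.5, 139.2, 88.0]
eef_rot: [-2.911, 1.571, 0.23]
wrist_force: [-0.1, -0.3, 1.1]
finger_gap: 0.5
```

Call:
jog_arm --series '[0,0,0,0,0,-0.0005,-1,0,0,0,0,0,-0.0005,-1,0,0,0,0,0,-0.0005,-1]'

```text
clock: 4.15
eef_pos: [491.5, 139.1, 87.5]
eef_rot: [-2.975, 1.571, 0.167]
wrist_force: [0.2, 0.8, 1.6]
finger_gap: 0.2
```

Call:
jog_arm --series '[0,0,0,0,0,-0.0005,-1,0,0,0,0,0,-0.001,-1,0,0,0,0,0,-0.001,-1]'

```text
clock: 4.53
eef_pos: [491.6, 139.2, 86.5]
eef_rot: [-2.776, 1.571, 0.365]
wrist_force: [1.0, 0.2, 3.0]
finger_gap: 0.4
```

```bash
python3 - <<'E'
from cell import manip
import numpy as np,pickle
s=manip.read_state();print(s["eef_pos"],s["wrist_force"])
c=manip.camera("top");pickle.dump(c,open("pics/top1.pkl","wb"));z=c["range_z"];v,u=np.mgrid[:420,:560]
P=np.stack([(u-c["cx"])/c["fx"]*z,(v-c["cy"])/c["fy"]*z,z],-1)@c["pose"][:3,:3].T+c["pose"][:3,3]
m=(np.hypot(P[...,0]-453.6,P[...,1]-139.1)<43)&(P[...,2]>60)&(P[...,2]<76);A=P[m]
print(len(A),np.linalg.lstsq(np.c_[A[:,:2]-[453.6,139.1],np.ones(len(A))],A[:,2],rcond=None)[0])
E
```

```text
[491.55063453 139.16798716  86.50392701] [1.04159791 0.19893886 2.98928118]
12 [ -0.35003562   0.93228863 110.68187882]
```

Tip height went from 69.5 to 67.5 mm with only 3 N, so the lid seems to rock. I'll check the tilt with the side camera's depth.

```bash
cat > h.py <<'E'
import numpy as np
def side(c,q=(453.6,139.1)):
    z=c["range_z"];v,u=np.mgrid[:420,:560]
    P=np.stack([(u-c["cx"])/c["fx"]*z,(v-c["cy"])/c["fy"]*z,z],-1)@c["pose"][:3,:3].T+c["pose"][:3,3]
    m=(np.hypot(P[...,0]-q[0],P[...,1]-q[1])<40)&(P[...,2]>60)&(P[...,2]<76)&(z>0);m&=(P[...,0]<q[0]+24);A=P[m]
    return len(A),np.linalg.lstsq(np.c_[A[:,:2]-np.array(q),np.ones(len(A))],A[:,2],rcond=None)[0].round(4)
E
python3 - <<'E'
from cell import manip
import pickle
from h import side
c0=pickle.load(open("pics/side0.pkl","rb"))
print("before",side(c0),"other",side(c0,(447.3,-94.6)),side(c0,(580.9,21.8)))
print("now",side(manip.camera("side")))
E
```

```text
before (618, array([6.00000e-04, 9.00000e-04, 6.96862e+01])) other (1118, array([-1.70000e-03, -2.00000e-04,  6.67972e+01])) (739, array([2.00000e-04, 7.00000e-04, 6.69612e+01]))
now (609, array([-7.93000e-02, -3.80000e-03,  6.96125e+01]))
```

The lid tilted from 0.00 to −0.079 rad about the pressed side, so this is the loose one. I'll lift off and move over its centre.

Call:
jog_arm --series '[0,0,0,0,0,0.003,-1,0,0,0,0,0,0.01,-1,0,0,0,-0.02,0,0.012,-1,0,0,0,-0.038,0,0.012,-1,0,0,0,-0.038,0,0.006,-1,0,0,0,-0.038,0,0.004,-1,0,0,0,-0.038,0,0.004,-1]'

```text
clock: 5.5
eef_pos: [453.8, 139.1, 90.2]
eef_rot: [0.221, 1.57, -2.921]
wrist_force: [-1.1, -0.4, -0.9]
finger_gap: 0.3
```

Call:
jog_arm --series '[0,0,0,0,0,-0.001,-1,0,0,0,0,0,-0.0015,-1,0,0,0,0,0,-0.002,-1,0,0,0,0,0,-0.002,-1]'

```text
clock: 6.0
eef_pos: [453.7, 139.2, 88.9]
eef_rot: [-3.076, 1.57, 0.066]
wrist_force: [-1.7, -1.5, 5.2]
finger_gap: 0.6
```

Call:
jog_arm --series '[0,0,0,0,0,-0.0005,-1,0,0,0,0,0,-0.001,-1,0,0,0,0,0,-0.001,-1]'

```text
clock: 6.38
eef_pos: [453.7, 139.1, 88.0]
eef_rot: [-3.059, 1.57, 0.082]
wrist_force: [-1.6, -0.9, 6.5]
finger_gap: 0.6
```

Call:
jog_arm --series '[0,0,0,0,0,-0.0005,-1,0,0,0,0,0,-0.001,-1,0,0,0,0,0,-0.001,-1]'

```text
clock: 6.75
eef_pos: [453.7, 139.1, 87.0]
eef_rot: [-3.064, 1.57, 0.077]
wrist_force: [-2.0, -1.0, 6.5]
finger_gap: 0.3
```

The lid is sliding at about 6.5 N. I'll continue to the stop.

Call:
jog_arm --series '[0,0,0,0,0,-0.0005,-1,0,0,0,0,0,-0.001,-1,0,0,0,0,0,-0.001,-1]'

```text
clock: 7.12
eef_pos: [453.8, 139.2, 86.1]
eef_rot: [-3.018, 1.57, 0.123]
wrist_force: [-3.7, -0.5, 9.5]
finger_gap: 0.4
```

Call:
jog_arm --series '[0,0,0,0,0,-0.0003,-1,0,0,0,0,0,-0.0005,-1,0,0,0,0,0,-0.0005,-1]'

```text
clock: 7.5
eef_pos: [453.8, 139.2, 86.0]
eef_rot: [-3.028, 1.57, 0.114]
wrist_force: [-5.7, -0.9, 15.4]
finger_gap: 1.0
```

That's the hard stop: 15.4 N with the tip at 67 mm. I'll retract straight up, then away.

Call:
jog_arm --series '[0,0,0,0,0,0,-1,0,0,0,0,0,0.002,-1,0,0,0,0,0,0.02,-1,0,0,0,0,0,0.06,-1,0,0,0,0,0,0.1,-1,0,0,0,0,-0.05,0.13,-1,0,0,0,0,-0.1,0.14,-1,0,0,0,-0.02,-0.15,0.14,-1,0,0,0,-0.04,-0.2,0.14,-1,0,0,0,-0.06,-0.25,0.14,-1,0,0,0,-0.08,-0.3,0.14,-1,0,0,0,-0.1,-0.35,0.14,-1,0,0,0,-0.13,-0.4,0.14,-1,0,0,0,-0.15,-0.45,0.14,-1,0,0,0,-0.18,-0.5,0.14,-1,0,0,0,-0.2,-0.55,0.14,-1,0,0,0,-0.22,-0.6,0.14,-1,0,0,0,-0.22,-0.6,0.14,-1]'

```text
clock: 9.75
eef_pos: [231.9, -462.9, 224.1]
eef_rot: [-0.972, 1.57, 2.166]
wrist_force: [-0.1, 0.0, 0.2]
finger_gap: 0.5
```

```bash
python3 - <<'E'
from cell import manip
import cv2,pickle,numpy as np
from h import side
s=manip.read_state();print(s["clock"],s["eef_pos"],s["wrist_force"])
t=manip.camera("top");d=manip.camera("side")
t0=pickle.load(open("pics/top0.pkl","rb"))
for q in [(453.6,139.1),(447.3,-94.6),(580.9,21.8),(579.7,-96.1),(457.6,25)]:
    print(q,"top",side(t0,q),side(t,q),"side",side(d,q))
from scipy.optimize import least_squares
for c in (t0,t):
    z=c["range_z"];v,u=np.mgrid[:420,:560]
    P=np.stack([(u-c["cx"])/c["fx"]*z,(v-c["cy"])/c["fy"]*z,z],-1)@c["pose"][:3,:3].T+c["pose"][:3,3]
    m=(np.hypot(P[...,0]-453.6,P[...,1]-139.1)<54)&(P[...,2]>63.5)&(cv2.cvtColor(c["color"],cv2.COLOR_BGR2HSV)[...,1]<90)
    k=max(cv2.findContours(m.astype(np.uint8),0,1)[0],key=cv2.contourArea)[:,0];p=P[k[:,1],k[:,0],:2]
    print(least_squares(lambda q:np.hypot(*(p-q[:2]).T)-q[2],[453,139,46],loss="soft_l1").x.round(1))
cv2.imwrite("pics/t2.png",t["color"])
E
```

```text
9.75 [ 231.91153931 -462.85451016  224.10429778] [-0.05155419  0.01821184  0.17412465]
(453.6, 139.1) top (905, array([ 1.00000e-04, -1.80000e-03,  6.98641e+01])) (891, array([-1.10000e-03, -2.40000e-03,  6.70335e+01])) side (620, array([-3.90000e-03, -9.00000e-04,  6.67686e+01]))
(447.3, -94.6) top (893, array([1.70000e-03, 8.00000e-04, 6.71302e+01])) (892, array([-0.00000e+00, -8.00000e-04,  6.71977e+01])) side (1112, array([ 2.40000e-03, -3.00000e-04,  6.68355e+01]))
(580.9, 21.8) top (811, array([-9.00000e-04, -4.40000e-03,  6.70003e+01])) (803, array([-1.00000e-03,  5.80000e-03,  6.70902e+01])) side (737, array([-4.00000e-04, -3.00000e-04,  6.69613e+01]))
(579.7, -96.1) top (805, array([-4.30000e-03, -1.00000e-03,  6.71556e+01])) (815, array([-4.10000e-03, -3.20000e-03,  6.71511e+01])) side (995, array([-3.00000e-03,  8.00000e-04,  6.69392e+01]))
(457.6, 25) top (771, array([-7.30000e-03, -1.80000e-03,  6.80613e+01])) (767, array([-7.40000e-03,  4.50000e-03,  6.81199e+01])) side (760, array([-3.10000e-03,  1.70000e-02,  6.76525e+01]))
[453.6 139.1  46.5]
[453.7 139.4  46.1]
```

View pics/t2.png

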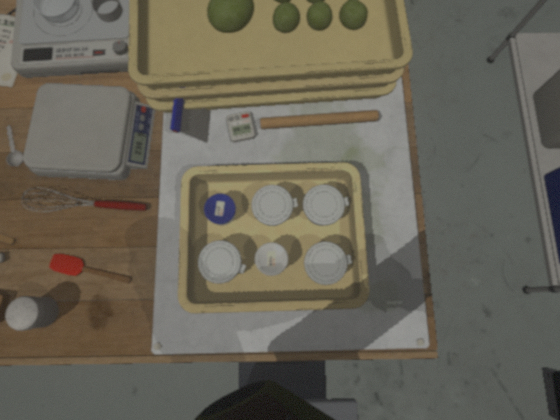

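The picture shows everything where it was, with the pressed lid still at (219,262). That lid is now level at 67.0 mm and its tub hasn't moved (within 0.3 mm).

```bash
python3 -c "
from cell import manip
print(manip.sign_off())"
```

```text
the job is handed in; nothing more can be done
None
```

The loose lid is now pressed fully home, and I've handed the job in. It was on the tub at about (454, 139) mm, near-left in the crate as seen from the robot.

- **Finding it:** The top camera measured this lid at 69.8 mm and the other three at about 67 mm, so I tested it first. A 3 N press on its +x edge tilted it 0.079 rad, which confirmed it was the loose one. I didn't press the other three lids.
- **Pressing it in:** I pressed the middle. It slid at about 6.5 N, a little under the 8 N stated, and reached the hard stop with the fingertips at 67 mm and 15.4 N.
- **Last checks:** The lid is level at 67.0 mm from the top camera and 66.8 mm from the side camera, matching the other three. Its tub moved no more than 0.3 mm, which is within measurement noise, and the other tubs look unmoved. The arm is clear of everything, and the job took about 10 s. No check failed.

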